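# Seat a plate in the drilling fixture and close its toggle clamp

### The job

The aluminium plate lies loose on the bed of the drilling fixture. Slide it in under the lip of the back fence and press it up against the fence for a moment, then slide it along the fence and press it up against the end stop for a moment: firmly enough to feel that it is home, without ramming it. With the plate flush against both, bring the toggle clamp's handle over and press it down past centre, so that it locks and holds the plate there; leave the things around the fixture where they are.

Things in the scene. Friction and masses are not known exactly. Their poses are not given: they have to be found in the camera images.
- fixture: Steel drilling fixture fixed to the bench, yaw varies: 12 mm bed at x -130 to +85, y -100 to +150 mm of its frame, and a 94 mm wide tongue to y -223 that carries a toggle clamp. Origin on its underside (bench level), below the centre of a plate that sits home; x points to the fence, y away from the end stop, z up. The fence, stop and handle positions given below are in this frame.
- plate: Workpiece: loose aluminium plate, 100 (x) by 150 (y) by 18 mm, 0.4 to 0.8 kg, two 22 mm bores. Origin: centre of the underside. Starts flat on the bed, up to 40 mm short of the fence, 45 mm short of the stop, turned up to 0.15 rad. Home: origin at fixture x 0, y 0, z 12 mm (+-1.5 mm, +-0.015 rad). It slides under 2 to 9 N; a push of 18 to 35 N, held 0.3 s, presses it home.
- fence: Back fence, fixed on the fixture, origin and axes as the fixture's. The plate's long side must touch its face, the plane x = +50 mm, y -75 to +75 mm. A lip (x +38 to +76, z 33 to 40 mm) overhangs the face with 3 mm of room above the plate, so the plate can only be slid in from the -x side. Over 50 N on the plate here is ramming.
- end_stop: End stop, steel block fixed on the fixture, origin and axes as the fixture's. The plate's short side must touch its face, the plane y = -75 mm, x -25 to +25 mm, up to z 27 mm. Over 50 N on the plate here is ramming.
- clamp_handle (a joint): Handle angle (rad). 0 = open: handle stands up, leaning 0.09 rad towards the plate. Grows as it swings away from the plate and down; 1.66 = locked: level, pointing to the fixture's -y, at its stop. From about 1.33 the pad meets the plate and it resists with 4 to 8 N at handle_grip; dead centre is 1.58: let go well before, it springs back; past it, it snaps on. Elsewhere under 0.2 Nm turns it.
- handle_pivot (a point): The handle's pivot axis, along the fixture's x; in the fixture's frame at x 0, y -152, z 74 mm.
- handle_grip (a point): Point on the handle's face to push on (the face turned to the plate when open, up when locked): 90 mm along the handle from the pivot, 9.5 mm off the line through the pivot. The rubber grip is 21 mm wide, 16 mm thick, from 42 to 132 mm from the pivot.
- clamp_pad: Sprung rubber foot, 20 mm across, on the end of the 80 mm clamp bar. Locked, it presses on the plate's top with about 40 N at fixture x 0, y -27 mm. With the clamp open the bar stands up steeply, its top 0.14 m above the bench; foot and bar stay at y below -35 mm and z above 95 mm over the plate.
- sleeve_a: Black sleeve standing on end behind the fence, 21 mm across, 76 mm tall; a bystander. Origin: centre of its foot, z along it.
- sleeve_b: A second black sleeve like it, standing next to it; a bystander.
- holder_a: Injector holder lying on the bench beyond the +y edge of the bed, 122 mm long, 21 mm thick; a bystander. Origin: underside of its middle, length along its y.
- marker_a: Marker pen lying on the bench in front of the clamp, 131 mm long, 16 mm thick; a bystander. Length along its y.
- spanner_a: Open-ended spanner lying on the bench behind the clamp, 147 mm long, 6 mm thick; a bystander. Length along its y.
Things that resemble listed ones, but are neither listed nor needed, are in the scene too. Of the things that look like the plate, the larger one is meant.

How it is judged:
On the way, in this order (a step that is already met when the one before it is completed fails the run):
1. the plate is pressed flush against the fence (over 5 N), not yet against the end stop, clamp open (contact force between plate and fence above 5 N and contact force between plate and end_stop below 2 N and angle between the x axis of plate and the x axis of fixture, either way round below 0.02 rad and value of joint clamp_handle below 0.9 rad), for 0.2 s.
2. the plate, home at the fence, is pressed against the end stop (over 5 N), clamp open (x of plate in the frame of fixture between -0.0015 and 0.0015 m and y of plate in the frame of fixture between -0.0015 and 0.0015 m and angle between the x axis of plate and the x axis of fixture, either way round below 0.015 rad and z of plate in the frame of fixture below 0.014 m and contact force between plate and end_stop above 5 N and value of joint clamp_handle below 0.9 rad), for 0.2 s.
3. the clamp is locked on the plate (value of joint clamp_handle above 1.62 rad and contact force between clamp_pad and plate above 20 N and x of plate in the frame of fixture between -0.0015 and 0.0015 m and y of plate in the frame of fixture between -0.0015 and 0.0015 m and angle between the x axis of plate and the x axis of fixture, either way round below 0.015 rad and z of plate in the frame of fixture below 0.014 m), for 0.2 s.
At the end, for the whole second after the job is handed in: The plate lies flat on the bed, its origin within 1.5 mm of home against fence and end stop and square to the fixture within 0.015 rad; the clamp's handle is down at its stop (over 1.62 rad) and the pad presses on the plate with more than 20 N (all of step 3 and linear speed of plate below 0.01 m/s); the robot touches nothing.
It fails at once if the plate is rammed against the fence (over 50 N) (contact force between plate and fence above 50 N).
It fails at once if the plate is rammed against the end stop (over 50 N) (contact force between plate and end_stop above 50 N).
It fails at once if a bystander is knocked over or moved by more than 30 mm (distance of any of sleeve_a, sleeve_b, holder_a, marker_a, spanner_a from where it was at the start of the episode above 0.03 m or angle between any of sleeve_a, sleeve_b's own z axis and vertical above 0.5 rad).
It also fails if it takes over 69 s, if anything falls off the work surface, if the arm or the gripper's body presses on something with over 40 N, if the wrist force passes 120 N, or if a joint passes its speed limit or range.

### The arm

A 6-joint arm with a two-finger parallel gripper is mounted at the origin on a cart in front of the work surface, level with it; the furniture and walls round the work are solid. World frame = base frame: x ahead of the robot, y to its left, z up, the work surface at z = 0. Lengths are in m, angles in rad, forces in N, time in s.
With the tool pointing down it reaches from about 0.25 to 0.775 m from the base axis. Payload 8.9 kg.
Tool frame: the origin (TCP) lies on the centre line of the jaws, within the pads' length; the fingertips stand 8 mm ahead of it and the grasp point (between the pads) lies 11 mm behind it (ctrl.tip_extent is the z of the fingertips in the tool frame, in m); z points along the fingers, y is the line along which they close (so a half turn about z gives the same grasp; the last joint's range is limited). The gripper opens to 85 mm and grips with 20 to 120 N. Pads are 22 mm wide; open, the fingers measure 114 mm over their backs; the gripper's body (76 mm by 85 mm) begins 54 mm behind the grasp point. The pads swing forward as they close: fully open they stand 13 mm farther back than shut.
Start: joints at [0.974, 0.291, -0.153, 1.127, 0, 1.431], TCP at [0.232, 0.471, 0.239] pointing down, gripper open.
Joint ranges: [-2.52, 2.52], [-0.91, 1.74], [-1.3, 1.37], [-1.96, 2.02], [-1.52, 1.47], [-3.14, 3.14]. Speed limits (rad/s): [2.22, 2.22, 2.79, 3.14, 3.14, 3.14].

### API

Orientations are given as a rotation vector (axis times angle).
In Python, from plant import status, viewer, job, ctrl gives the robot as it stands.
- The arm moves only by the tool step_arm, never from a script. Its argument "motion" is text: rows parted by semicolons, each of 7 numbers parted by spaces: the shift along the tool's x, y, z in m, then the turn, a rotation vector about the tool's x, y, z in rad, then the opening, from 0 (shut) to 1 (fully open). A call has 1 to 12 rows; each row shifts and turns the commanded pose from where the row before left it, along the tool's axes as they then stand; what a row does not reach is not made up. A row lasts 1/10 s, in which the tool goes at most 50 mm and 8.59 degrees, less where a joint would pass 70% of its speed; a pose out of reach is approached as far as the arm can. A call with a gripper value outside its range is refused whole. The fingers move at their own pace and stop on an object; the grip force is fixed at half the most. Time passes only in rows, so rows that do not move let the fingers close. It gives the time, the measured TCP pose, the force, the opening and the grip force at its end, in the units of the state.
- status.observe(): the state, without advancing time (a new reading comes with each control period).
- viewer.get_image(name): name is "scene" or "top"; returns (picture, depth): 384x512x3 uint8, red, green, blue; 384x512 float32, m along the optical axis (not along the pixel's ray), 0 where there is no reading.
- viewer.get_calibration(name): a dict with "K" (3x3 intrinsics, pixels), "k1" (the pictures are not rectified: a ray, as slopes to the right and down, at radius r is drawn at 1 + k1 r^2 times it, then the intrinsics apply), "R" (3x3) and "t" (3): a world point X has camera coordinates R X + t. Camera axes: x right, y down, z forward; pixel columns grow to the right and rows downward; lengths in m; the calibration is good to about 2 mm. A picture is of the moment at which its call begins. get_calibration takes no time and is no camera call.
- job.hand_in(): hands the job in; it is judged then, once.
The state is a dict: "t": time; "joint_pos": joint angles; "joint_vel": joint speeds; "effort": joint torques, N m; "tcp_pos": TCP position; "tcp_rot": TCP orientation; "wrist_force": force on the tool from outside, world axes, zero at the start; "moment": the same for the moment, N m; "gripper_width": opening from 0.0 (shut) to 1.0 (fully open); "gripper_force": force on a finger pad.
Only numpy, scipy, OpenCV 4.12 (cv2) and the standard library are available. Lean on these libraries where they do the work, as an engineer would, in place of code of your own. Each camera call takes 0.05 s, during which the arm holds its last target. There are 200 camera calls.

## Working session

There is one attempt and no reset: what is moved stays moved. The work goes in short steps, Python scripts to look and compute and a tool call to move; the robot and the scene stay as the last step left them, time stands still between calls to the robot, and variables do not carry over. Pictures are saved under pics/ and viewed, at most 10 in all, crops included, and the job is handed in when it is done.

Besides the shell and the picture viewer there is one more tool, called after ">>>" as name(argument=value, ...) on one line, values as JSON. step_arm: Moves the arm, as the interface text tells. Its arguments: {"type":"object","properties":{"motion":{"type":"string"}},"required":["motion"]}

```bash
mkdir -p pics; ls; cat > h.py <<'E'
import numpy as np, cv2
from plant import status, viewer, job, ctrl
from scipy.spatial.transform import Rotation as Rot
def world(name, depth, pts):
    c=viewer.get_calibration(name);K=np.array(c["K"]);R=np.array(c["R"]);t=np.array(c["t"])
    o=[]
    for u,v in pts:
        z=np.median(depth[v-1:v+2,u-1:u+2])
        d=np.array([(u-K[0,2])/K[0,0],(v-K[1,2])/K[1,1]]);s=d.copy()
        for _ in range(20): s=d/(1+c["k1"]*(s@s))
        o.append(R.T@(np.array([s[0]*z,s[1]*z,z])-t))
    return np.array(o)
def cloud(name,depth):
    c=viewer.get_calibration(name);K=np.array(c["K"]);R=np.array(c["R"]);t=np.array(c["t"])
    v,u=np.mgrid[:384,:512]
    d=np.stack([(u-K[0,2])/K[0,0],(v-K[1,2])/K[1,1]],-1);s=d.copy()
    for _ in range(20): s=d/(1+c["k1"]*(s**2).sum(-1,keepdims=True))
    P=np.concatenate([s,np.ones(s.shape[:2]+(1,))],-1)*depth[...,None]
    return (P-t)@R
E
python3 - <<'E'
from h import *
for n in("top","scene"):
    p,d=viewer.get_image(n); np.savez("pics/"+n+"0.npz",p=p,d=d)
    cv2.imwrite(f"pics/{n}0.png",cv2.resize(p[...,::-1],(768,576),interpolation=cv2.INTER_CUBIC))
print(status.observe(),ctrl.tip_extent)
E
```

```text
pics
{'t': 0.1, 'joint_pos': array([ 9.73671350e-01,  2.91206231e-01, -1.54014619e-01,  1.12669751e+00,
        1.35422439e-05,  1.43151040e+00]), 'joint_vel': array([-1.49853041e-03, -1.07732686e-03, -1.94032533e-03,  8.69336153e-05,
       -1.67856379e-03, -1.07393634e-03]), 'effort': array([ 1.04184786e-03, -5.37976885e+01,  3.31918359e+01,  9.23374726e-03,
       -2.25142612e-04, -2.01196593e-05]), 'tcp_pos': array([0.23183612, 0.47063461, 0.23881245]), 'tcp_rot': array([-7.12812470e-01, -3.05922920e+00,  1.63648775e-03]), 'wrist_force': array([-1.10556995,  0.87547128,  0.39508669]), 'moment': array([-0.02455229,  0.0154691 , -0.00503946]), 'gripper_force': 0.0, 'gripper_width': 0.9975105042618034} 0.008
```

View pics/top0.png

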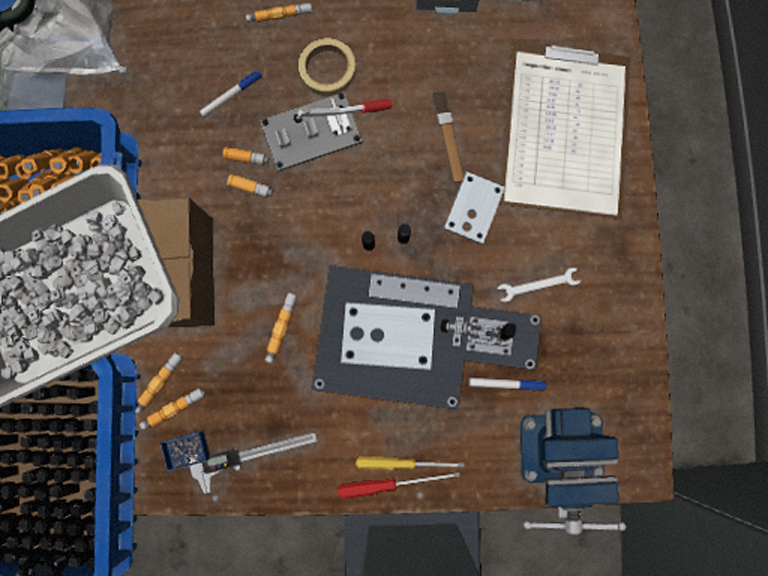

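View pics/scene0.png

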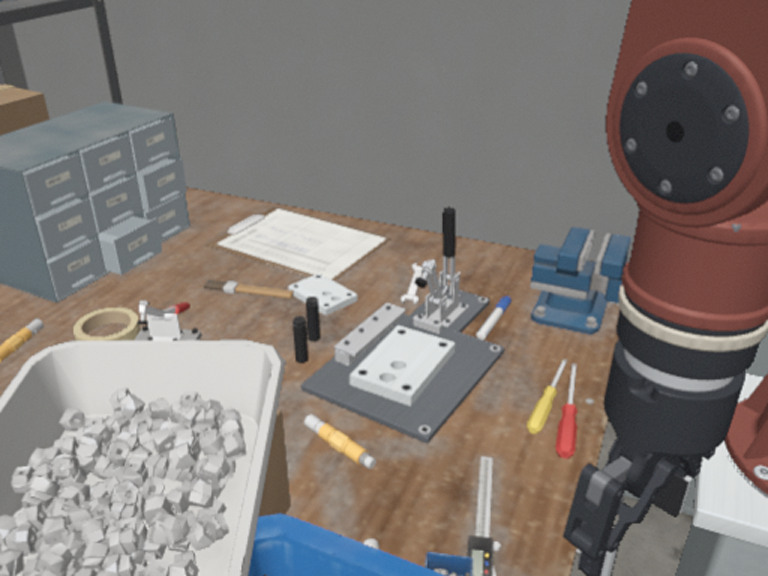

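Top picture: the fixture's plate is at (388,336), a smaller look-alike plate at (473,207). The one on the fixture bed is larger and sits before the fence (strip at (414,290)). The clamp is at (490,333), with its handle (black) at (508,331). The small decoy fixture at (312,130) is not meant. Next I fit poses.

```bash
python3 - <<'E'
from h import *
z=np.load("pics/top0.npz");p,d=z['p'],z['d']
P=cloud("top",d);Z=P[...,2]
hsv=cv2.cvtColor(p,cv2.COLOR_RGB2HSV)
roi=np.zeros(Z.shape,bool);roi[170:280,195:370]=1
for n,(u,v) in dict(plate=(280,235),bed=(225,245),fence=(275,194),bench=(200,210)).items(): print(n,world("top",d,[(u,v)])[0].round(4))
def rect(m,z0,name):
    m=m.astype(np.uint8);k,l,s,c=cv2.connectedComponentsWithStats(m,connectivity=4);i=1+s[1:,4].argmax();m=l==i
    X=P[m]
    r=cv2.minAreaRect((X[:,:2]*1000).astype(np.float32)); a=np.sort(r[1])
    print(name,'n',m.sum(),'z',np.median(X[:,2]).round(4),'rect',r,'centroid',X.mean(0).round(4)); return m
pl=rect(roi&(Z>.022)&(Z<.0345)&(p.min(-1)>100),.03,'plate')
bd=rect(roi&(Z>.006)&(Z<.05),.012,'fixture')
fe=rect(roi&(Z>.0355)&(Z<.047)&(np.arange(384)[:,None]<212),.04,'fence')
mm=rect(roi&(Z>.07),.1,'clamp high')
for n,m in(('plate',pl),('fixture',bd),('fence',fe)):
  print(n,[ (P[y,x,:2]).round(3).tolist() for x,y in cv2.approxPolyDP(max(cv2.findContours(m.astype(np.uint8),0,1)[0],key=len),3,True)[:,0]])
im=cv2.resize(p[170:285,195:375,::-1],(720,460),interpolation=cv2.INTER_CUBIC)
cv2.imwrite("pics/crop.png",im)
E
```

```text
plate [ 0.5432 -0.0028  0.0304]
bed [0.5217 0.1366 0.0122]
fence [0.6454 0.0072 0.0412]
bench [ 6.133e-01  2.007e-01 -6.000e-04]
plate n 2040 z 0.0303 rect ((573.392333984375, 50.781463623046875), (150.62991333007812, 97.82569885253906), 84.29883575439453) centroid [0.5731 0.0489 0.0302]
fixture n 9418 z 0.0143 rect ((563.8256225585938, -18.099517822265625), (373.3511047363281, 215.62149047851562), 80.95561981201172) centroid [0.5693 0.0154 0.0198]
fence n 885 z 0.0407 rect ((645.7274780273438, 5.209236145019531), (149.8939971923828, 38.067962646484375), 80.9463119506836) centroid [0.6456 0.0053 0.0407]
clamp high n 163 z 0.1253 rect ((578.0630493164062, -63.06228256225586), (63.229408264160156, 19.37448501586914), 82.0771713256836) centroid [ 0.5776 -0.0578  0.1226]
plate [[0.627, 0.121], [0.534, 0.13], [0.518, -0.017], [0.613, -0.028]]
fixture [[0.694, 0.149], [0.487, 0.181], [0.449, -0.064], [0.531, -0.079], [0.513, -0.197], [0.602, -0.212], [0.618, -0.093], [0.657, -0.098]]
fence [[0.673, 0.077], [0.639, 0.08], [0.616, -0.064], [0.651, -0.071]]
```

View pics/crop.png

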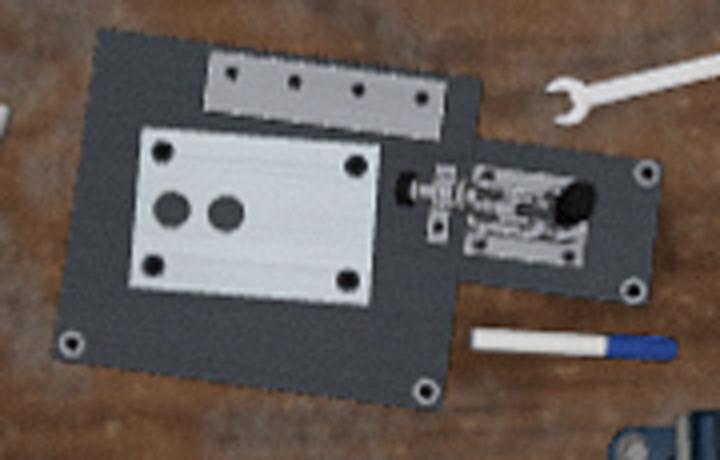

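Crop: the plate centre is at (255,215) with two bores at (172,210) and (226,213); the two-bore plate lying on the fixture bed is 150 x 98 mm by measurement, so it is the one meant. The fence lip is at (325,95) and the handle at (575,200). The fixture fits give an origin of about (0.5906, 0.0143) and yaw -0.158.

```bash
cat >> h.py <<'E'
O=np.array([.5906,.0143]);YAW=-.158
def fx(p): 
    c,s=np.cos(YAW),np.sin(YAW); d=np.asarray(p)[...,:2]-O
    return np.stack([c*d[...,0]+s*d[...,1],-s*d[...,0]+c*d[...,1]],-1)
def now():
    s=status.observe();R=Rot.from_rotvec(s["tcp_rot"]).as_matrix()
    f=Rot.from_euler('z',YAW).as_matrix().T@s["wrist_force"]
    print("t",round(s["t"],2),"fix xyz mm",(fx(s["tcp_pos"])*1000).round(1),(s["tcp_pos"][2]*1000).round(1),"F fix",f.round(1),"w",round(s["gripper_width"],2),"tool-y yaw in fix",round(np.arctan2(R[1,1],R[0,1])-YAW,4),"tilt",R[:,2].round(3)[:2]); return s,R
def goto(x,y,z,yaw):
    """fixture target m, yaw of tool y in fixture; prints turn about tool z, then the shift in the turned tool axes"""
    s,R=now(); c,sn=np.cos(YAW),np.sin(YAW)
    W=np.array([O[0]+c*x-sn*y,O[1]+sn*x+c*y,z])
    a=yaw+YAW; T=np.column_stack([[-np.sin(a),np.cos(a),0],[np.cos(a),np.sin(a),0],[0,0,-1]])
    T[:,0]=np.cross(T[:,1],T[:,2])
    print("turn (tool)",Rot.from_matrix(R.T@T).as_rotvec().round(3),"shift after turn",(T.T@(W-s["tcp_pos"])).round(4),"target world",W.round(3))
E
python3 - <<'E'
from h import *
goto(-.105,.025,.10,np.pi/2)
z=np.load("pics/top0.npz");P=cloud("top",z['d']);Z=P[...,2];q=fx(P)
m=(Z>.07)&(abs(q[...,0])<.06)&(q[...,1]>-.3)&(q[...,1]<.1)
for lo in np.arange(.07,.24,.02):
    k=m&(Z>lo)&(Z<lo+.02)
    if k.sum(): print(lo.round(2),k.sum(),q[k].min(0).round(3),q[k].max(0).round(3))
E
```

```text
t 0.1 fix xyz mm [-426.1  394.2] 238.8 F fix [-1.2  0.7  0.4] w 1.0 tool-y yaw in fix 1.271 tilt [-0.001 -0.001]
turn (tool) [-0.001 -0.    -0.3  ] shift after turn [-0.3211 -0.3692  0.1388] target world [0.491 0.056 0.1  ]
0.07 47 [-0.014 -0.161] [ 0.017 -0.096]
0.09 13 [-0.01  -0.156] [ 0.007 -0.087]
0.11 78 [-0.01  -0.148] [ 0.009 -0.047]
0.13 73 [-0.01  -0.151] [ 0.007 -0.067]
0.15 10 [-0.01  -0.146] [ 0.005 -0.135]
0.17 3 [-0.009 -0.139] [-0.002 -0.134]
0.19 70 [-0.01  -0.147] [ 0.01  -0.132]
```

```bash
python3 - <<'E'
from h import *
z=np.load("pics/top0.npz");P=cloud("top",z['d'])
for s in np.linspace(0,1,8):
    c=np.array([.232,.471])*(1-s)+np.array([.491,.056])*s
    m=(np.hypot(*(P[...,:2]-c).transpose(2,0,1))<.09)&(z['d']>0); print(c.round(2),m.sum(),P[m][:,2].max().round(3) if m.any() else None)
E
```

```text
[0.23 0.47] 2655 0.365
[0.27 0.41] 2413 0.365
[0.31 0.35] 2745 0.036
[0.34 0.29] 3604 0.036
[0.38 0.23] 3875 0.015
[0.42 0.17] 3884 0.02
[0.45 0.12] 3905 0.035
[0.49 0.06] 3955 0.037
```

>>> step_arm(motion="0 0 0 0 0 -0.1 1; 0 0 0 0 0 -0.1 1; 0 0 0 0 0 -0.1 1")

```text
t: 0.4
tcp_pos: [0.2319, 0.4707, 0.239]
tcp_rot: [-0.241, -3.132, 0.001]
wrist_force: [-0.1, -0.0, 0.4]
gripper_width: 1.002
gripper_force: 0.0
```

```bash
python3 - <<'E'
from h import *
z=np.load("pics/top0.npz");P=cloud("top",z['d'])
m=(P[...,2]>.1)&(P[...,1]<.6)&(P[...,0]<.5)&(z['d']>0); 
v,u=np.nonzero(m)
for lo in(.1,.2,.3):
    k=m&(P[...,2]>lo)&(P[...,2]<lo+.1); print(lo,k.sum(),P[k].min(0),P[k].max(0),np.argwhere(k).min(0),np.argwhere(k).max(0))
E
```

```text
0.1 5661 [ 0.19707394 -0.29964667  0.10001059] [0.49919187 0.59987968 0.15363266] [257  31] [383 412]
0.2 286 [0.24187514 0.50046174 0.22425714] [0.49868847 0.59945542 0.29998116] [258   4] [383  45]
0.3 188 [0.25365729 0.46520332 0.30003036] [0.27685559 0.53080139 0.36509572] [370  10] [383  41]
```

>>> step_arm(motion="-0.0321 -0.0369 0 0 0 0 1; -0.0321 -0.0369 0 0 0 0 1; -0.0321 -0.0369 0 0 0 0 1; -0.0321 -0.0369 0 0 0 0 1; -0.0321 -0.0369 0 0 0 0 1; -0.0321 -0.0369 0 0 0 0 1; -0.0321 -0.0369 0.025 0 0 0 1; -0.0321 -0.0369 0.025 0 0 0 1; -0.0321 -0.0369 0.025 0 0 0 1; -0.0321 -0.0369 0.025 0 0 0 1; 0 0 0 0 0 0 1")

```text
t: 1.5
tcp_pos: [0.4825, 0.0669, 0.1455]
tcp_rot: [-0.255, -3.128, 0.002]
wrist_force: [1.0, 0.6, -0.1]
gripper_width: 1.005
gripper_force: 0.0
```

```bash
python3 - <<'E'
from h import *
goto(-.105,.025,.040,np.pi/2)
p,d=viewer.get_image("scene"); cv2.imwrite("pics/s1.png",cv2.resize(p[100:320,150:450,::-1],(780,572)))
E
```

```text
t 1.5 fix xyz mm [-115.   35.] 145.5 F fix [ 0.9  0.8 -0.1] w 1.01 tool-y yaw in fix 1.5661 tilt [-0.003 -0.001]
turn (tool) [-0.002 -0.003 -0.005] shift after turn [-0.01   -0.01    0.1055] target world [0.491 0.056 0.04 ]
```

View pics/s1.png

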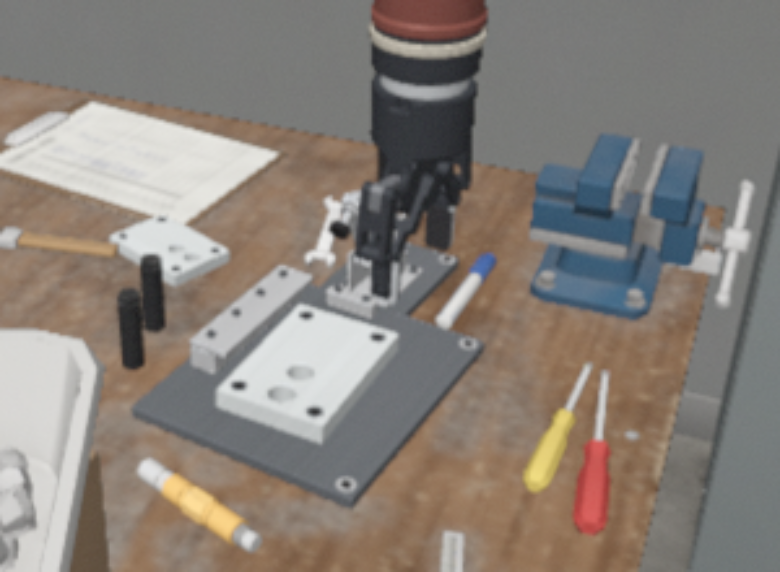

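The gripper at (400,250) is poised at the front of the bed; the plate is untouched at (310,370).

>>> step_arm(motion="0 0 0.033 0 0 0 1; 0 0 0.033 0 0 0 1; 0 0 0.033 0 0 0 1; 0 0 0 0 0 0 1; 0 0 0 0 0 0 1")

```text
t: 2.05
tcp_pos: [0.4813, 0.0717, 0.05]
tcp_rot: [-0.246, -3.131, -0.0]
wrist_force: [0.4, -0.1, 0.3]
gripper_width: 1.003
gripper_force: 0.0
```

```bash
python3 - <<'E'
from h import *
goto(-.100,.025,.020,np.pi/2)
E
```

```text
t 2.05 fix xyz mm [-117.    39.5] 50.0 F fix [ 0.4 -0.   0.3] w 1.0 tool-y yaw in fix 1.572 tilt [-0.001  0.   ]
turn (tool) [ 0.    -0.001  0.001] shift after turn [-0.017  -0.0145  0.03  ] target world [0.496 0.055 0.02 ]
```

>>> step_arm(motion="-0.006 -0.007 0.01 0 0 0 1; -0.006 -0.007 0.01 0 0 0 1; 0 0 0.002 0 0 0 1; 0 0 0.002 0 0 0 1; 0 0 0 0 0 0 1")

```text
t: 2.55
tcp_pos: [0.4912, 0.0552, 0.0252]
tcp_rot: [-0.248, -3.131, -0.0]
wrist_force: [-0.3, 0.2, -0.4]
gripper_width: 0.995
gripper_force: 0.0
```

```bash
python3 - <<'E'
from h import *
now()
E
```

```text
t 2.55 fix xyz mm [-104.6   24.7] 25.2 F fix [-0.3  0.2 -0.4] w 0.99 tool-y yaw in fix 1.5707 tilt [-0.  0.]
```

>>> step_arm(motion="0 0 0.002 0 0 0 1; 0 0 0.001 0 0 0 1; 0 0 0.001 0 0 0 1; 0 0 0.001 0 0 0 1; 0 0 0 0 0 0 1")

```text
t: 3.05
tcp_pos: [0.4913, 0.0553, 0.0202]
tcp_rot: [-0.247, -3.132, -0.0]
wrist_force: [0.6, -0.3, 0.1]
gripper_width: 0.997
gripper_force: 0.0
```

>>> step_arm(motion="0 0 0.001 0 0 0 1; 0 0 0.001 0 0 0 1; 0 0 0.001 0 0 0 1; 0 0 0 0 0 0 1")

```text
t: 3.45
tcp_pos: [0.4913, 0.0553, 0.0171]
tcp_rot: [-0.248, -3.132, -0.0]
wrist_force: [0.4, -0.1, 0.2]
gripper_width: 1.001
gripper_force: 0.0
```

>>> step_arm(motion="0 0 0.004 0 0 0 1; -0.005 0 0 0 0 0 1; -0.005 0 0 0 0 0 1; -0.005 0 0 0 0 0 1; -0.004 0 0 0 0 0 1; -0.004 0 0 0 0 0 1; -0.004 0 0 0 0 0 1; -0.004 0 0 0 0 0 1; -0.004 0 0 0 0 0 1; 0 0 0 0 0 0 1")

```text
t: 4.45
tcp_pos: [0.527, 0.0495, 0.0133]
tcp_rot: [0.248, 3.131, -0.001]
wrist_force: [-0.3, 0.4, -0.2]
gripper_width: 1.004
gripper_force: 0.0
```

```bash
python3 - <<'E'
from h import *
now()
E
```

```text
t 4.45 fix xyz mm [-68.3  24.7] 13.3 F fix [-0.3  0.4 -0.2] w 1.0 tool-y yaw in fix 1.5707 tilt [ 0.001 -0.   ]
```

```bash
cat >> h.py <<'E'
def plate(img=None):
    p,d=viewer.get_image("top");P=cloud("top",d);Z=P[...,2];q=fx(P)
    m=(Z>.022)&(Z<.0345)&(p.min(-1)>100)&(abs(q[...,0])<.13)&(abs(q[...,1])<.16)
    k,l,s,c=cv2.connectedComponentsWithStats(m.astype(np.uint8),connectivity=4);m=l==1+s[1:,4].argmax()
    r=cv2.minAreaRect((q[m]*1000).astype(np.float32)); print("plate n",m.sum(),r, "ext",q[m].min(0).round(4),q[m].max(0).round(4))
    if img: cv2.imwrite(img,cv2.resize(p[170:285,195:375,::-1],(720,460),interpolation=cv2.INTER_CUBIC))
E
python3 - <<'E'
from h import *
plate("pics/t2.png")
E
```

```text
plate n 455 ((24.587421417236328, 38.547786712646484), (133.4716033935547, 31.439516067504883), 87.4423828125) ext [ 0.0106 -0.0288] [0.0426 0.105 ]
```

View pics/t2.png

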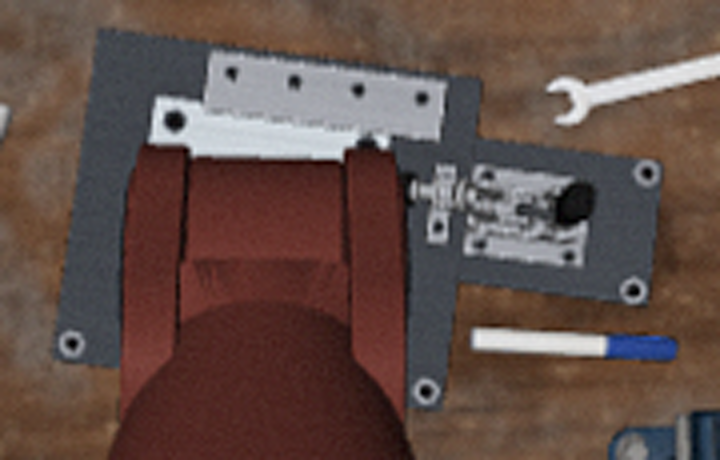

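The picture shows the plate being pushed squarely: its visible strip is at (265,130), with the edge just before the lip. It continues slowly.

>>> step_arm(motion="-0.002 0 0 0 0 0 1; -0.002 0 0 0 0 0 1; -0.001 0 0 0 0 0 1; -0.0005 0 0 0 0 0 1; 0 0 0 0 0 0 1")

```text
t: 5.0
tcp_pos: [0.5313, 0.0489, 0.0133]
tcp_rot: [-0.248, -3.132, 0.0]
wrist_force: [-4.0, -0.2, 2.1]
gripper_width: 0.999
gripper_force: 2.0
```

>>> step_arm(motion="-0.0005 0 0 0 0 0 1; -0.0005 0 0 0 0 0 1")

```text
t: 5.2
tcp_pos: [0.5323, 0.0487, 0.0132]
tcp_rot: [-0.248, -3.132, 0.0]
wrist_force: [-4.2, 0.8, 2.1]
gripper_width: 0.998
gripper_force: 2.1
```

>>> step_arm(motion="-0.0005 0 0 0 0 0 1; -0.0005 0 0 0 0 0 1")

```text
t: 5.4
tcp_pos: [0.5334, 0.0486, 0.0133]
tcp_rot: [-0.248, -3.132, -0.0]
wrist_force: [-4.2, 0.7, 2.5]
gripper_width: 1.002
gripper_force: 2.1
```

>>> step_arm(motion="-0.0005 0 0 0 0 0 1; -0.0005 0 0 0 0 0 1")

```text
t: 5.6
tcp_pos: [0.5335, 0.0486, 0.0132]
tcp_rot: [-0.247, -3.13, -0.0]
wrist_force: [-9.0, 1.1, 5.7]
gripper_width: 1.005
gripper_force: 4.2
```

>>> step_arm(motion="-0.0005 0 0 0 0 0 1; -0.0005 0 0 0 0 0 1")

```text
t: 5.8
tcp_pos: [0.5335, 0.0486, 0.013]
tcp_rot: [-0.247, -3.128, -0.0]
wrist_force: [-9.9, 2.7, 7.6]
gripper_width: 0.998
gripper_force: 5.7
```

>>> step_arm(motion="-0.0005 0 0 0 0 0 1; -0.0005 0 0 0 0 0 1")

```text
t: 6.0
tcp_pos: [0.5335, 0.0485, 0.0128]
tcp_rot: [-0.247, -3.127, -0.0]
wrist_force: [-13.9, 2.1, 9.6]
gripper_width: 1.001
gripper_force: 7.1
```

>>> step_arm(motion="-0.0005 0 -0.0003 0 0 0 1; -0.0005 0 -0.0003 0 0 0 1; -0.0005 0 -0.0003 0 0 0 1; -0.0005 0 -0.0003 0 0 0 1; 0 0 0 0 0 0 1; 0 0 0 0 0 0 1; 0 0 0 0 0 0 1")

```text
t: 6.7
tcp_pos: [0.5335, 0.0485, 0.013]
tcp_rot: [-0.246, -3.123, -0.001]
wrist_force: [-15.1, 3.0, 2.4]
gripper_width: 1.005
gripper_force: 7.8
```

```bash
python3 - <<'E'
from h import *
now()
plate()
E
```

```text
t 6.7 fix xyz mm [-61.8  24.8] 13.0 F fix [-15.4   0.6   2.4] w 1.01 tool-y yaw in fix 1.5715 tilt [-0.009  0.001]
plate n 143 ((34.5720329284668, 50.34307098388672), (111.35920715332031, 20.3866024017334), 82.25877380371094) ext [ 0.0277 -0.0062] [0.049  0.1056]
```

>>> step_arm(motion="-0.001 0 0 0 0 0 1; -0.001 0 0 0 0 0 1; -0.0005 0 0 0 0 0 1; 0 0 0 0 0 0 1; 0 0 0 0 0 0 1")

```text
t: 7.25
tcp_pos: [0.5335, 0.0485, 0.0129]
tcp_rot: [-0.246, -3.119, -0.001]
wrist_force: [-23.5, 4.5, 11.5]
gripper_width: 1.004
gripper_force: 12.4
```

>>> step_arm(motion="0 0 0 0 0 0 1; 0.002 0 0 0 0 0 1; 0.003 0 0 0 0 0 1; 0.005 0 0 0 0 0 1; 0.008 0 -0.01 0 0 0 1; 0 0 -0.03 0 0 0 1; 0 0 -0.04 0 0 0 1; 0 0 0 0 0 0 0.4")

```text
t: 8.05
tcp_pos: [0.5269, 0.0501, 0.1]
tcp_rot: [0.247, 3.122, 0.0]
wrist_force: [1.7, -0.4, -0.4]
gripper_width: 0.855
gripper_force: 0.0
```

>>> step_arm(motion="0 0 0 0 0 0.1428 0.4; 0 0 0 0 0 0.1428 0.4; 0 0 0 0 0 0.1428 0.4; 0 0 0 0 0 0.1428 0.4; 0 0 0 0 0 0.1428 0.4; 0 0 0 0 0 0.1428 0.4; 0 0 0 0 0 0.1428 0.4; 0 0 0 0 0 0.1428 0.4; 0 0 0 0 0 0.1428 0.4; 0 0 0 0 0 0.1428 0.4; 0 0 0 0 0 0.1428 0.4; 0 0 0 0 0 0 0.4")

```text
t: 9.25
tcp_pos: [0.5235, 0.0502, 0.0951]
tcp_rot: [2.391, 2.036, 0.002]
wrist_force: [-0.4, 0.5, 1.2]
gripper_width: 0.403
gripper_force: 0.0
```

```bash
python3 - <<'E'
from h import *
goto(-.003,.133,.07,0)
plate()
E
```

```text
t 9.25 fix xyz mm [-71.9  24.9] 95.1 F fix [-0.5  0.4  1.2] w 0.4 tool-y yaw in fix -0.002 tilt [ 0.002 -0.   ]
turn (tool) [ 0.002 -0.    -0.002] shift after turn [0.1081 0.0689 0.0251] target world [0.609 0.146 0.07 ]
plate n 376 ((31.341333389282227, 41.861488342285156), (36.87210464477539, 127.15412139892578), 0.9478083252906799) ext [ 0.0122 -0.0217] [0.0492 0.1055]
```

>>> step_arm(motion="0.036 0.023 0 0 0 0 0.4; 0.036 0.023 0 0 0 0 0.4; 0.036 0.023 0 0 0 0 0.4; 0 0 0 0 0 0 0.4; 0 0 0 0 0 0 0.4")

```text
t: 9.8
tcp_pos: [0.6082, 0.1467, 0.0942]
tcp_rot: [2.385, 2.045, -0.0]
wrist_force: [0.6, -0.4, -0.3]
gripper_width: 0.399
gripper_force: 0.0
```

```bash
python3 - <<'E'
from h import *
goto(-.003,.133,.022,0)
plate()
E
```

```text
t 9.8 fix xyz mm [ -3.4 133.5] 94.2 F fix [ 0.6 -0.3 -0.3] w 0.4 tool-y yaw in fix 0.005 tilt [-0. -0.]
turn (tool) [-0.     0.     0.005] shift after turn [-0.0005  0.0004  0.0722] target world [0.609 0.146 0.022]
plate n 1828 ((-0.8943595886230469, 30.510284423828125), (100.25289154052734, 149.74514770507812), 0.030200082808732986) ext [-0.051  -0.0444] [0.0492 0.1054]
```

>>> step_arm(motion="0 0 0.03 0 0 0.005 0.4; 0 0 0.03 0 0 0 0.4; 0 0 0.006 0 0 0 0.4; 0 0 0.002 0 0 0 0.4; 0 0 0.002 0 0 0 0.4; 0 0 0 0 0 0 0.4")

```text
t: 10.45
tcp_pos: [0.6089, 0.146, 0.0257]
tcp_rot: [2.394, 2.033, 0.002]
wrist_force: [-0.2, 0.0, 0.5]
gripper_width: 0.4
gripper_force: 0.0
```

```bash
python3 - <<'E'
from h import *
now()
E
```

```text
t 10.45 fix xyz mm [ -2.6 132.9] 25.7 F fix [-0.2 -0.   0.5] w 0.4 tool-y yaw in fix -0.0047 tilt [0.002 0.   ]
```

>>> step_arm(motion="0 0 0.002 0 0 -0.003 0.4; -0.005 0 0 0 0 0 0.4; -0.005 0 0 0 0 0 0.4; -0.004 0 0 0 0 0 0.4; -0.004 0 0 0 0 0 0.4; -0.004 0 0 0 0 0 0.4; -0.004 0 0 0 0 0 0.4; -0.004 0 0 0 0 0 0.4; -0.004 0 0 0 0 0 0.4; -0.003 0 0 0 0 0 0.4; 0 0 0 0 0 0 0.4")

```text
t: 11.55
tcp_pos: [0.6023, 0.1089, 0.0225]
tcp_rot: [2.392, 2.036, -0.001]
wrist_force: [0.0, 0.9, 1.1]
gripper_width: 0.402
gripper_force: 0.5
```

```bash
python3 - <<'E'
from h import *
now()
plate()
E
```

```text
t 11.55 fix xyz mm [-3.4 95.2] 22.5 F fix [-0.1  0.9  1.1] w 0.4 tool-y yaw in fix -0.0023 tilt [ 0.    -0.001]
plate n 1260 ((-6.741001129150391, -12.332168579101562), (108.83577728271484, 89.03451538085938), 89.8058090209961) ext [-0.0512 -0.0668] [0.0379 0.0419]
```

>>> step_arm(motion="-0.002 0 0 0 0 0 0.4; -0.002 0 0 0 0 0 0.4; -0.002 0 0 0 0 0 0.4; -0.0005 0 0 0 0 0 0.4; -0.0005 0 0 0 0 0 0.4")

```text
t: 12.1
tcp_pos: [0.6011, 0.1026, 0.0224]
tcp_rot: [-2.392, -2.037, 0.0]
wrist_force: [0.7, 2.9, 0.7]
gripper_width: 0.397
gripper_force: 1.7
```

>>> step_arm(motion="-0.0005 0 0 0 0 0 0.4; -0.0005 0 0 0 0 0 0.4; -0.0005 0 0 0 0 0 0.4")

```text
t: 12.4
tcp_pos: [0.6008, 0.1011, 0.0224]
tcp_rot: [-2.392, -2.037, 0.0]
wrist_force: [0.6, 4.1, -0.3]
gripper_width: 0.4
gripper_force: 1.6
```

>>> step_arm(motion="-0.0005 0 0 0 0 0 0.4; -0.0005 0 0 0 0 0 0.4; -0.0005 0 0 0 0 0 0.4")

```text
t: 12.7
tcp_pos: [0.6008, 0.1005, 0.0225]
tcp_rot: [-2.39, -2.037, -0.002]
wrist_force: [1.7, 9.0, -1.8]
gripper_width: 0.403
gripper_force: 4.4
```

Against the stop; press on to about 22 N.

>>> step_arm(motion="-0.001 0 0 0 0 0 0.4; -0.001 0 0 0 0 0 0.4; -0.001 0 0 0 0 0 0.4; 0 0 0 0 0 0 0.4; 0 0 0 0 0 0 0.4")

```text
t: 13.2
tcp_pos: [0.6004, 0.1003, 0.0225]
tcp_rot: [-2.386, -2.037, -0.008]
wrist_force: [2.6, 20.4, -1.7]
gripper_width: 0.4
gripper_force: 9.9
```

```bash
python3 - <<'E'
from h import *
now()
plate()
E
```

```text
t 13.2 fix xyz mm [-3.8 86.5] 22.5 F fix [-0.6 20.6 -1.7] w 0.4 tool-y yaw in fix 0.0006 tilt [0.001 0.007]
plate n 1189 ((-6.1689300537109375, -32.6082649230957), (89.29814147949219, 111.18518829345703), 1.5269379615783691) ext [-0.0515 -0.0882] [0.0377 0.0241]
```

>>> step_arm(motion="0 0 0 0 0 0 0.4; 0.002 0 0 0 0 0 0.4; 0.003 0 0 0 0 0 0.4; 0.006 0 0 0 0 0 0.4; 0.008 0 -0.01 0 0 0 0.4; 0 0 -0.04 0 0 0 0.4; 0 0 -0.045 0 0 0 0; 0 0 -0.045 0 0 0 0; 0 0 -0.03 0 0 0 0; 0 0 0 0 0 0 0")

```text
t: 14.25
tcp_pos: [0.6059, 0.1158, 0.1983]
tcp_rot: [2.388, 2.033, 0.01]
wrist_force: [0.4, 0.7, 0.5]
gripper_width: 0.001
gripper_force: 0.0
```

```bash
python3 - <<'E'
from h import *
now()
p,d=viewer.get_image("top");P=cloud("top",d);Z=P[...,2];q=fx(P)*1000
m=(Z>.022)&(Z<.0345)&(p.min(-1)>100)&(abs(q[...,0])<130)&(abs(q[...,1])<160)
k,l,s,c=cv2.connectedComponentsWithStats(m.astype(np.uint8),connectivity=4);m=l==1+s[1:,4].argmax()
print(m.sum(),cv2.minAreaRect(q[m].astype(np.float32)))
xs=[];
for y in range(-65,66,5):
    k=m&(abs(q[...,1]-y)<2.5)
    if k.any(): xs.append((y,q[k][:,0].min()))
xs=np.array(xs);print(xs[:,1].round(1),np.polyfit(xs[:,0],xs[:,1],1))
z=np.load("pics/top0.npz")
cv2.imwrite("pics/t3.png",cv2.resize(p[170:285,195:375,::-1],(720,460),interpolation=cv2.INTER_CUBIC))
E
```

```text
t 14.25 fix xyz mm [ -0.9 102.6] 198.3 F fix [0.3 0.8 0.5] w 0.0 tool-y yaw in fix -0.0018 tilt [0.009 0.   ]
1556 ((-6.909294128417969, -16.012969970703125), (89.04446411132812, 144.7925262451172), 0.019761621952056885)
[-49.1 -47.1 -47.9 -48.6 -49.  -47.1 -47.9 -48.5 -49.  -50.1 -50.7 -51.4
 -49.3 -49.9 -50.6 -51.3 -49.4 -50.1 -50.8 -51.4 -49.6 -50.2 -50.7 -33.7
  11. ] [  0.11729407 -45.90438381]
```

View pics/t3.png

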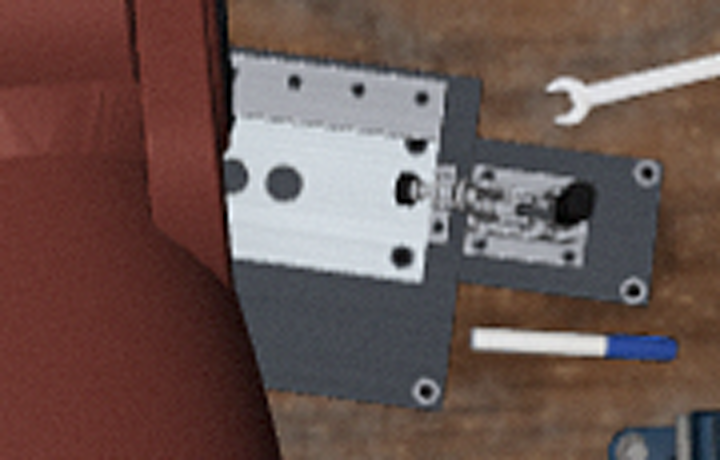

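Picture: the plate is under the lip, its right short side is at the stop (about (425,215)), and its front edge runs (235,258)-(420,280). I check that edge at sub-pixel level against the lip edge.

```bash
cat >> h.py <<'E'
def edge(p,ys,xr,z,sgn):
    """sub-pixel x (mm, fixture) of a brightness edge along fixture x for each y (mm), at height z (m)"""
    c=viewer.get_calibration("top");K=np.array(c["K"]);R=np.array(c["R"]);t=np.array(c["t"])
    g=cv2.GaussianBlur(cv2.cvtColor(p,cv2.COLOR_RGB2GRAY),(0,0),.7).astype(np.float32);xs=np.arange(*xr,.25);out=[]
    for y in ys:
        f=np.stack([xs/1000,np.full_like(xs,y/1000)],-1)@Rot.from_euler('z',YAW).as_matrix()[:2,:2].T+O
        X=np.column_stack([f,np.full(len(f),z)])@R.T+t; s=X[:,:2]/X[:,2:]
        s=s*(1+c["k1"]*(s**2).sum(1,keepdims=True)); u=(s*[K[0,0],K[1,1]]+K[:2,2]).astype(np.float32)
        v=cv2.remap(g,u[None,:,0],u[None,:,1],cv2.INTER_CUBIC)[0]
        gr=np.clip(sgn*np.gradient(v),0,None); i=gr.argmax(); w=slice(max(i-10,0),i+11); out.append((xs[w]*gr[w]).sum()/gr[w].sum())
    return np.array(out)
E
python3 - <<'E'
from h import *
p,d=viewer.get_image("top"); q=np.load("pics/top0.npz")['p']
for n,im,ys,xr,z,s in(("plate front now",p,range(-65,31,5),(-62,-40),.03,1),("bed front edge now",p,range(-65,21,5),(-140,-120),.012,-1),("lip back edge now",p,range(-65,31,5),(70,82),.04,-1),("lip back edge before",q,range(-65,66,5),(70,82),.04,-1),("plate front before",q,range(-25,91,5),(-95,-55),.03,1)):
    e=edge(im,ys,xr,z,s); k=np.polyfit(list(ys),e,1); print(n,e.round(1),"slope",k[0].round(4),"at0",k[1].round(2))
E
```

```text
plate front now [-51.1 -50.3 -50.6 -51.1 -49.5 -50.1 -50.4 -50.9 -51.1 -50.6 -51.  -50.9
 -49.8 -50.4 -51.  -49.3 -49.9 -50.5 -50.9 -51. ] slope 0.0014 at0 -50.5
bed front edge now [-131.8 -130.1 -130.6 -131.3 -130.3 -129.9 -130.8 -131.4 -127.8 -130.7
 -131.3 -131.  -130.6 -130.5 -131.3 -131.1 -137.4 -137.5] slope -0.0462 at0 -132.46
lip back edge now [75.3 75.8 75.8 75.5 76.7 76.3 75.6 75.1 76.5 76.4 75.9 75.4 76.4 76.
 75.3 76.9 76.5 76.  75.4 76.5] slope 0.0049 at0 76.05
lip back edge before [75.  75.7 75.9 75.5 76.7 76.3 75.6 75.1 76.5 76.3 75.9 76.8 76.4 75.6
 75.6 77.  76.5 76.1 75.4 76.5 76.5 75.7 75.3 76.8 76.5 75.9 75.2] slope 0.002 at0 76.01
plate front before [-69.5 -70.1 -70.5 -71.2 -71.4 -70.4 -71.  -71.7 -72.1 -72.7 -73.1 -73.7
 -72.6 -73.3 -73.8 -74.4 -75.1 -73.7 -75.4 -75.1 -75.8 -75.8 -76.5 -57. ] slope -0.0199 at0 -71.69
```

Plate: front edge at x -50.5, slope 0.001, so it is home. Now the clamp handle, with the fingers shut.

>>> step_arm(motion="-0.0424 0 0 0 0 0 0; -0.0424 0 0 0 0 0 0; -0.0424 0 0 0 0 0 0; -0.0424 0 0 0 0 0 0; -0.0424 0 0 0 0 0 0; 0 0 0 0 0 0 0; 0 0 0 0 0 0 0")

```text
t: 15.05
tcp_pos: [0.5685, -0.0944, 0.1913]
tcp_rot: [-2.392, -2.033, 0.002]
wrist_force: [0.5, 0.2, -0.1]
gripper_width: -0.004
gripper_force: 0.0
```

```bash
python3 - <<'E'
from h import *
goto(0,-.110,.167,0)
E
```

```text
t 15.05 fix xyz mm [  -4.7 -110.8] 191.3 F fix [ 0.5  0.3 -0.1] w -0.0 tool-y yaw in fix -0.004 tilt [-0.002  0.001]
turn (tool) [-0.002 -0.    -0.004] shift after turn [0.0008 0.0047 0.0243] target world [ 0.573 -0.094  0.167]
```

>>> step_arm(motion="0 0.0047 0.022 0 0 0 0; -0.012 0 0 0 0 0 0; -0.012 0 0 0 0 0 0; -0.012 0 0 0 0 0 0; -0.012 0 0 0 0 0 0; 0 0 0 0 0 0 0")

```text
t: 15.65
tcp_pos: [0.5665, -0.144, 0.1711]
tcp_rot: [2.393, 2.034, -0.0]
wrist_force: [0.4, 0.1, 0.9]
gripper_width: 0.001
gripper_force: 0.0
```

```bash
python3 - <<'E'
from h import *
now()
E
```

```text
t 15.65 fix xyz mm [   1.1 -160.1] 171.1 F fix [0.3 0.1 0.9] w 0.0 tool-y yaw in fix -0.0037 tilt [ 0.001 -0.001]
```

>>> step_arm(motion="-0.012 0 0.0035 0 0 0 0; -0.012 0 0.0055 0 0 0 0; -0.011 0 0.0075 0 0 0 0; -0.0105 0 0.0095 0 0 0 0; -0.0085 0 0.0105 0 0 0 0; -0.0075 0 0.011 0 0 0 0; 0 0 0 0 0 0 0")

```text
t: 16.35
tcp_pos: [0.5554, -0.2032, 0.1209]
tcp_rot: [-2.391, -2.034, 0.002]
wrist_force: [0.0, 0.1, 0.5]
gripper_width: 0.003
gripper_force: 0.0
```

```bash
python3 - <<'E'
from h import *
now()
p,d=viewer.get_image("scene"); cv2.imwrite("pics/s2.png",cv2.resize(p[100:320,150:450,::-1],(780,572)))
E
```

```text
t 16.35 fix xyz mm [  -0.5 -220.3] 120.9 F fix [-0.   0.1  0.5] w 0.0 tool-y yaw in fix -0.0029 tilt [-0.003  0.001]
```

View pics/s2.png

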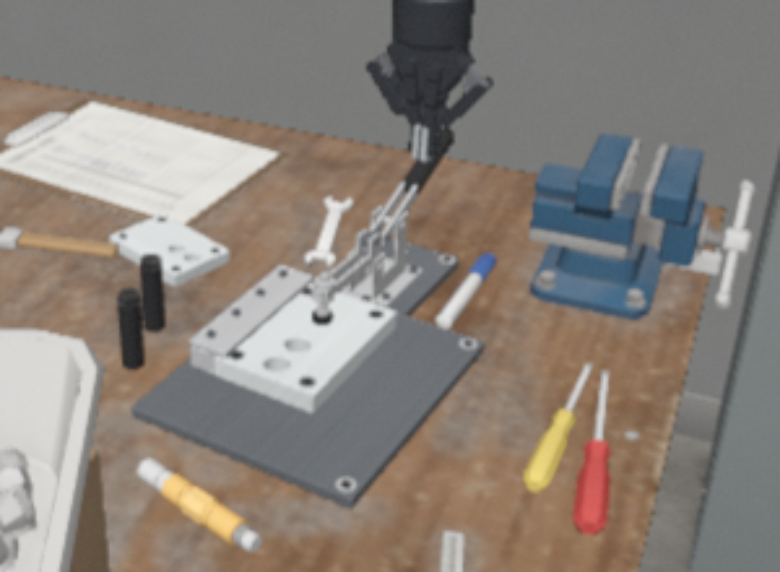

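The handle is down near (425,170) and the pad hangs just above the plate at (322,318). I press on.

>>> step_arm(motion="-0.003 0 0.005 0 0 0 0; -0.003 0 0.005 0 0 0 0; -0.002 0 0.005 0 0 0 0; -0.001 0 0.004 0 0 0 0; -0.001 0 0.003 0 0 0 0; 0 0 0.003 0 0 0 0; 0 0 0.003 0 0 0 0; 0 0 0 0 0 0 0")

```text
t: 17.2
tcp_pos: [0.5547, -0.2127, 0.0944]
tcp_rot: [-2.391, -2.036, 0.001]
wrist_force: [-0.0, 0.1, 0.2]
gripper_width: -0.002
gripper_force: 0.0
```

```bash
python3 - <<'E'
from h import *
now()
E
```

```text
t 17.2 fix xyz mm [ 2.000e-01 -2.298e+02] 94.4 F fix [-0.   0.1  0.2] w -0.0 tool-y yaw in fix -0.002 tilt [-0.001 -0.   ]
```

>>> step_arm(motion="0 0 0.001 0 0 0 0; 0 0 0.001 0 0 0 0; 0 0 0.001 0 0 0 0; 0 0 0 0 0 0 0")

```text
t: 17.6
tcp_pos: [0.555, -0.2126, 0.0919]
tcp_rot: [-2.392, -2.037, 0.0]
wrist_force: [0.0, -0.5, -0.5]
gripper_width: 0.001
gripper_force: 0.0
```

>>> step_arm(motion="0 0 0.001 0 0 0 0; 0 0 0.001 0 0 0 0; 0 0 0 0 0 0 0")

```text
t: 17.9
tcp_pos: [0.5553, -0.2127, 0.0914]
tcp_rot: [2.391, 2.037, 0.0]
wrist_force: [-4.4, 1.5, 15.2]
gripper_width: 0.003
gripper_force: 7.6
```

Firm on the handle's stop (tip at about 83.5 mm, as it should be when locked). I retreat and check.

>>> step_arm(motion="0 0 -0.004 0 0 0 0; 0 0 -0.02 0 0 0 0; 0 0 -0.04 0 0 0 0; 0 0 -0.04 0 0 0 0; 0 0 -0.02 0 0 0 0; 0 0 0 0 0 0 0")

```text
t: 18.5
tcp_pos: [0.5568, -0.2134, 0.2174]
tcp_rot: [2.388, 2.034, 0.003]
wrist_force: [-0.4, 0.2, 0.3]
gripper_width: -0.002
gripper_force: 0.0
```

```bash
python3 - <<'E'
from h import *
now()
p,d=viewer.get_image("scene"); cv2.imwrite("pics/s3.png",cv2.resize(p[100:320,150:450,::-1],(780,572)))
p,d=viewer.get_image("top"); ys=range(-65,66,5);e=edge(p,ys,(-62,-40),.03,1);print(e.round(1),np.polyfit(list(ys),e,1))
E
```

```text
t 18.5 fix xyz mm [   2.4 -230.2] 217.4 F fix [-0.4  0.1  0.3] w -0.0 tool-y yaw in fix -0.0018 tilt [ 0.005 -0.003]
[-51.1 -50.2 -50.6 -51.1 -49.5 -50.  -50.4 -50.9 -51.1 -50.6 -51.  -50.9
 -49.9 -50.4 -51.  -50.7 -49.9 -50.4 -50.9 -51.4 -50.1 -50.5 -50.9 -49.7
 -50.1 -50.6 -51.1] [ 1.87020098e-04 -5.05618518e+01]
```

View pics/s3.png

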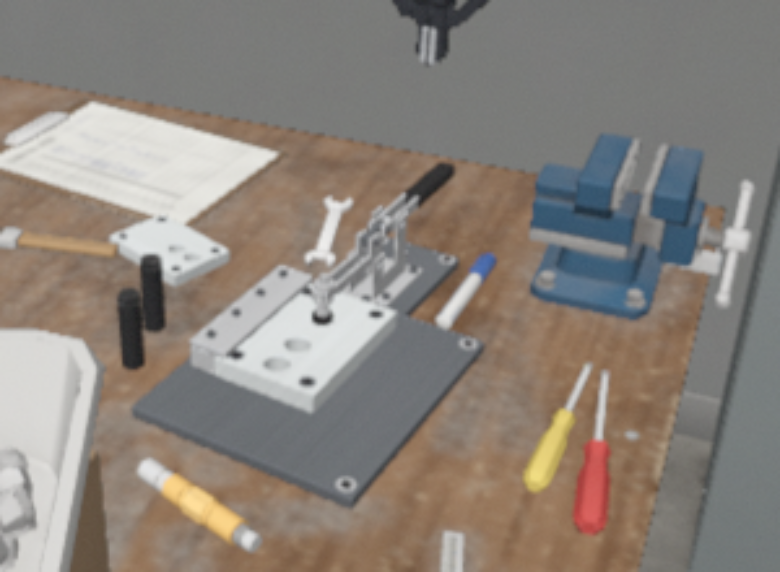

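The handle lies low at (430,185) and the arm is clear. I check its height for level.

```bash
python3 - <<'E'
from h import *
for n in("scene","top"):
    p,d=viewer.get_image(n);P=cloud(n,d);q=fx(P)*1000
    for y in range(-280,-195,10):
        m=(abs(q[...,0])<9)&(abs(q[...,1]-y)<5)&(P[...,2]>.03)&(P[...,2]<.14)
        if m.any(): print(n,y,m.sum(),np.percentile(P[m][:,2],90).round(4))
E
```

```text
scene -280 5 0.0855
scene -270 10 0.0873
scene -260 9 0.0876
scene -250 12 0.0864
scene -240 10 0.0855
scene -230 9 0.0872
scene -220 11 0.0867
scene -210 11 0.0873
scene -200 17 0.0857
top -270 2 0.0841
top -260 13 0.085
top -250 30 0.0857
top -240 30 0.0848
top -230 32 0.0856
top -220 28 0.0854
top -210 33 0.0872
top -200 33 0.0866
```

Level at about 84 mm all along: locked.

```bash
python3 -c "
from plant import job
print(job.hand_in())"
```

```text
the job is handed in; nothing more can be done
None
```

The plate was pressed home against the fence (about 23 N) and then the end stop (about 20 N). The clamp is locked on it with its handle level, and I handed the job in at about 19 s; no verdict came back.

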